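Take the bayonet filter out of the square dehumidifier

TASK

Take the filter cartridge out of the square dehumidifier: turn its bar anticlockwise (seen from above) by about a sixth of a turn to unlock it, lift it straight out, and stand it upright in the bamboo tray. Leave the knob of the round canister as it is.

Things in the scene. Friction and masses are not known exactly. Their poses are not given: they have to be found in the camera images.
- filter_grip (a point): On the upright axis of the loose white cartridge (100 mm tall, 0.16 kg), mid bar, 84 mm above its underside. z up, x along the bar. Body 48 mm in diameter, 50 tall; two lugs 12 mm wide at 44-50 mm reach 36 mm from the axis along +x and -x; neck 28 mm wide; bar 54 long (x), 14 thick (y), 64-100 mm up. Starts locked in the dehumidifier, bar 0-11 degrees anticlockwise of the line of its claws.
- dock_mouth (a point): Mid well mouth in the top of the square grey dehumidifier (fixed, 120x120x50 mm); z up, x through its two claws. Well 53 mm wide, 42 deep; seated filter_grip is 42 mm above this, free lift 2.5 mm. Claws 22 mm wide, 29-50 mm from axis, tops 16 mm up. Lugs are free with the bar 40-80 degrees anticlockwise of x; stops at 80 and -10. Turns freely, no spring.
- tray_in (a point): Centre of the inner floor of the fixed square bamboo tray, 6 mm above the table; z up, x and y along its sides. Tray 140 x 140 mm outside, walls 6 mm thick and 18 mm tall, floor 128 x 128 mm, empty. The cartridge standing on the floor has filter_grip 84 mm above this point.
- round_knob (a joint): Turn of the similar white bar knob on the round grey canister (fixed, 116 mm in diameter, top of the knob 108 mm above the table), rad, 0 at the start, grows anticlockwise. It must be left alone.
Not all that is in view belongs to the job. Of the things that look like the part that bears tray_in, the middle-sized one is meant.

How it is judged (in metres and radians):
On the way, in this order (a step that is already met when the one before it is completed fails the run):
1. the cartridge is turned at least 30 degrees from its locked line while still seated in the well (angle between the x axis of filter_grip and the x axis of dock_mouth, either way round above 0.52 rad and z of filter_grip in the frame of dock_mouth below 0.052 m and horizontal distance between filter_grip and dock_mouth below 0.012 m), for 0.1 s.
2. the cartridge is lifted clear of the well (z of filter_grip in the frame of dock_mouth above 0.09 m), for 0.1 s.
At the end, for the whole second after the job is handed in: The cartridge stands upright (within 7 degrees) and at rest on the floor of the bamboo tray: filter_grip 76 to 92 mm above the tray floor and within 46 mm of its centre along each side. The round canister's knob is turned by less than 0.2 rad (x of filter_grip in the frame of tray_in between -0.046 and 0.046 m and y of filter_grip in the frame of tray_in between -0.046 and 0.046 m and z of filter_grip in the frame of tray_in between 0.076 and 0.092 m and angle between filter_grip's own z axis and vertical below 0.12 rad and value of joint round_knob below 0.2 rad); the robot touches nothing.
It fails at once if the round canister's knob is turned by more than 0.2 rad (value of joint round_knob above 0.2 rad).
It also fails if it takes over 40 s, if anything falls off the work surface, if the arm or the gripper's body presses on something with over 40 N, if the wrist force passes 120 N, or if a joint passes its speed limit or range.

ROBOT

A 6-joint arm with a two-finger parallel gripper is mounted at the origin on the work surface. World frame = base frame: x ahead of the robot, y to its left, z up, the work surface at z = 0. Lengths are in mm, angles in rad, forces in N, time in s.
With the tool pointing down it reaches from about 350 to 925 mm from the base axis. Payload 6.4 kg.
Tool frame: the origin (TCP) lies at the very end of the fingers, on their centre line; the grasp point (between the pads) lies 19 mm behind it; z points along the fingers, y is the line along which they close (so a half turn about z gives the same grasp; the last joint's range is limited). The gripper opens to 85 mm and grips with 20 to 120 N. Pads are 22 mm wide; open, the fingers measure 114 mm over their backs; the gripper's body (76 mm by 85 mm) begins 54 mm behind the grasp point. The pads swing forward as they close: fully open they stand 13 mm farther back than shut.
Start: joints at [-1.325, 0.245, 1.558, -0, 1.339, -0.174], TCP at [264.931, -593.57, 231.29] pointing down, gripper open.
Joint ranges: [-3.13, 3.13], [-1.02, 2.26], [0.13, 2.54], [-0.95, 4.09], [0.21, 2.88], [-2.74, 2.74]. Speed limits (rad/s): [2.57, 2.57, 3.14, 3.14, 3.14, 3.14].

INTERFACE

Orientations are given as a unit quaternion [w, x, y, z].
In Python, from station import manip gives the robot as it stands. The module is installed in compiled form; this text tells all that it offers.
- The arm moves only by the tool step_arm, never from a script. Its argument "increments" is text: rows parted by semicolons, each of 6 numbers parted by spaces: the shift along the tool's x, y, z in units of 0.025 m (1.0 is 0.025 m), then the turn, a rotation vector about the tool's x, y, z in units of 0.12 rad (1.0 is 0.12 rad). A call has exactly 10 rows; each row shifts and turns the commanded pose from where the row before left it, along the tool's axes as they then stand; what a row does not reach is not made up. A row lasts 1/10 s, in which the tool goes at most 50 mm and 8.59 degrees, less where a joint would pass 70% of its speed; a pose out of reach is approached as far as the arm can. A call with a number of a shift or a turn outside -1 to 1 is refused whole. A call with a gripper value outside its range is refused whole. "claw" is the gripper's target within -1 to 1 (shut at 1, half-way at 0, fully open at -1), set as the call begins (left out, the last holds). The fingers move at their own pace and stop on an object; "squeeze" is the grip in N (left out, the last holds). Time passes only in rows, so rows that do not move let the fingers close, or fill a call up. It gives the time, the measured TCP pose, the force, the opening and the grip force at its end, in the units of the state.
- manip.observe(): the state, without advancing time (a new reading comes with each control period).
- manip.capture(name): name is "scene" or "side" or "wrist"; returns the picture (420x560x3 uint8, red, green, blue); there is no depth.
- manip.camera_model(name): a dict with "fov_y" (degrees; the focal length in pixels is half the picture's height over the tangent of half this angle, whatever the lens; pixels are square), "cx", "cy" (the principal point, pixels), "distortion" ([k1, k2, p1, p2, k3] as OpenCV has them; the pictures are not rectified), "eye" and "attitude" of the camera in the world; the wrist camera has in their place "tool_from_camera" (4x4, takes a point from camera to tool coordinates, whose origin is the TCP and whose axes are the flange's). Camera axes: x right, y down, z forward; pixel columns grow to the right and rows downward; lengths in mm; the calibration is good to about 2 mm. A picture is of the moment at which its call begins: read the wrist's pose just before it. camera_model takes no time and is no camera call.
- manip.hand_in(): hands the job in; it is judged then, once.
The state is a dict: "time": time; "joint_positions": joint angles; "joint_velocities": joint speeds; "joint_torque": joint torques, N m; "eef_pos": TCP position; "tool_rot": TCP orientation; "force": force on the tool from outside, world axes, zero at the start; "ft_torque": the same for the moment, N m; "grip_width": opening from 0.0 (shut) to 1.0 (fully open); "grip_force": force on a finger pad.
Only numpy, scipy, OpenCV 4.12 (cv2) and the standard library are available. Lean on these libraries where they do the work, as an engineer would, in place of code of your own. Each camera call takes 0.05 s, during which the arm holds its last target. There are 200 camera calls.

## Working session

There is one attempt and no reset: what is moved stays moved. The work goes in short steps, Python scripts to look and compute and a tool call to move; the robot and the scene stay as the last step left them, time stands still between calls to the robot, and variables do not carry over. Pictures are saved under pics/ and viewed, at most 10 in all, crops included, and the job is handed in when it is done.

Besides the shell and the picture viewer there is one more tool, called after "Request:" in YAML: its name, and indented under it one key for each argument. step_arm: Moves the arm, as the interface text tells. Shifts and turns lie within -1 to 1; 1 stands for 0.025 m of shift or 0.12 rad of turn. Its arguments: {"type":"object","properties":{"increments":{"type":"string"},"claw":{"type":"number"},"squeeze":{"type":"number"}},"required":["increments"]}

```bash
mkdir -p pics
python3 - <<'E'
from station import manip
import cv2,numpy as np
print(manip.observe())
ims=[]
for n in ("scene","side","wrist"):
    print(n,manip.camera_model(n))
    im=manip.capture(n)[:,:,::-1]; cv2.imwrite(f"pics/{n}0.png",im); ims.append(im)
E
```

```text
{'time': 0.0, 'joint_positions': array([-1.32507893e+00,  2.45822376e-01,  1.55904127e+00, -2.47963969e-05,
        1.33869300e+00, -1.74129548e-01]), 'joint_velocities': array([-0.00068192,  0.00033699,  0.00127048, -0.00147097,  0.0002968 ,
        0.00020932]), 'joint_torque': array([-5.88533640e-04, -4.29517257e+01, -3.26121676e+01, -1.33761273e-04,
        5.45790419e-03, -2.78943396e-06]), 'eef_pos': array([ 264.79507   , -592.99586246,  230.16035958]), 'tool_rot': array([-9.80933299e-04,  9.78045796e-01,  2.08387755e-01, -4.71971202e-05]), 'force': array([ 0.16234486, -0.45118327, -0.31114372]), 'ft_torque': array([ 0.05618031,  0.03152365, -0.02780991]), 'grip_force': 0.0, 'grip_width': 1.0019746685018438}
scene {'fov_y': 49.557008888492604, 'cx': 282.6775216141774, 'cy': 205.69028881106993, 'distortion': array([0.05063457, 0.        , 0.        , 0.        , 0.        ]), 'eye': array([1196.49085441, -526.91780577,  653.25252202]), 'attitude': array([-0.40416347,  0.75351781,  0.45619921, -0.24646517])}
side {'fov_y': 45.103329778762216, 'cx': 282.0031600675946, 'cy': 212.95401792853386, 'distortion': array([-0.01188407,  0.        ,  0.        ,  0.        ,  0.        ]), 'eye': array([ -25.94152649,  788.86673779, 1175.01930738]), 'attitude': array([ 0.08921194, -0.20291635,  0.90781751, -0.35599656])}
wrist {'fov_y': 70.9347225319813, 'cx': 278.24231663168143, 'cy': 206.91199223115348, 'distortion': array([-0.01896893,  0.        ,  0.        ,  0.        ,  0.        ]), 'tool_from_camera': array([[-1.67177919e-04, -9.63397268e-01, -2.68077743e-01,
         6.96966695e+01],
       [ 9.99999881e-01, -2.84101911e-04,  3.97366469e-04,
        -1.50756010e-01],
       [-4.58983169e-04, -2.68077644e-01,  9.63397200e-01,
        -1.43076605e+02],
       [ 0.00000000e+00,  0.00000000e+00,  0.00000000e+00,
         1.00000000e+00]])}
```

View pics/scene0.png

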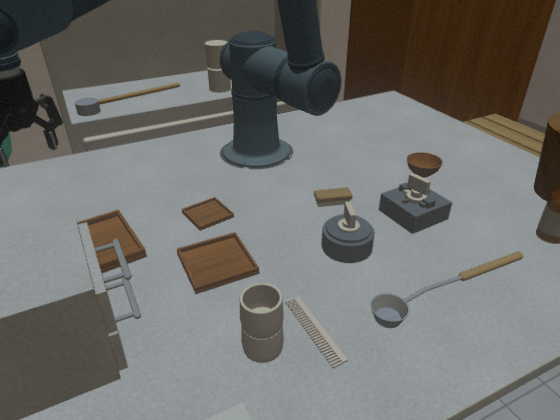

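View pics/side0.png

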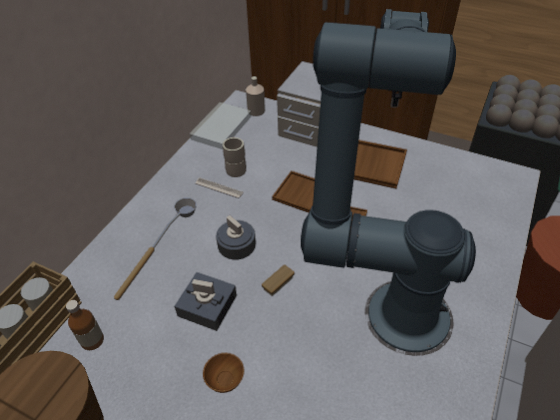

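The scene view shows the square dehumidifier at (415,207), and in the side view it is at (206,298). The round canister, the look-alike, is at (348,238) in scene and (236,238) in side. There are three trays in scene: small at (208,213), another at (217,262), and one partly hidden at (112,240), which is at (378,162) in side. Next I'll make one close composite crop and size the trays.

```bash
cat > h.py <<'E'
import numpy as np,cv2
from station import manip
from scipy.spatial.transform import Rotation as R
def cam(n,st=None):
    m=manip.camera_model(n); f=210/np.tan(np.radians(m['fov_y']/2))
    K=np.array([[f,0,m['cx']],[0,f,m['cy']],[0,0,1]])
    if n=='wrist':
        q=st['tool_rot'];Rt=R.from_quat([q[1],q[2],q[3],q[0]]).as_matrix();T=m['tool_from_camera']
        return K,m['distortion'],Rt@T[:3,:3],Rt@T[:3,3]+st['eef_pos']
    q=m['attitude'];return K,m['distortion'],R.from_quat([q[1],q[2],q[3],q[0]]).as_matrix(),m['eye']
def rays(c,p):
    K,d,Rm,e=c
    u=cv2.undistortPoints(np.array(p,float).reshape(-1,1,2),K,d).reshape(-1,2)
    return np.c_[u,np.ones(len(u))]@Rm.T,e
def onplane(c,p,z):
    r,e=rays(c,p); return e+r*((z-e[2])/r[:,2])[:,None]
def proj(c,P):
    K,d,Rm,e=c
    return cv2.projectPoints((np.array(P,float)-e)@Rm,np.zeros(3),np.zeros(3),K,d)[0].reshape(-1,2)
E
python3 - <<'E'
from h import *
s=cv2.imread('pics/scene0.png');d=cv2.imread('pics/side0.png')
def crop(im,x,y,w,h): return cv2.resize(im[y:y+h,x:x+w],(400,300),interpolation=cv2.INTER_CUBIC)
cv2.imwrite('pics/c1.png',np.vstack([np.hstack([crop(s,370,165,100,75),crop(d,160,265,100,75)]),np.hstack([crop(s,70,180,200,150),crop(d,260,125,160,120)])]))
for n in('scene','side'):
    c=cam(n)
    print(n,onplane(c,[(415,190)] if n=='scene' else [(206,288)],60).round())
c=cam('scene')
print(onplane(c,[(178,248),(239,234),(258,267),(192,290)],18).round())
print(onplane(c,[(182,211),(212,199),(234,214),(203,228)],14).round())
print(onplane(c,[(122,211),(145,249)],18).round())
print(onplane(cam('side'),[(407,148),(400,184),(352,176)],18).round())
E
```

```text
scene [[491. 209.  60.]]
side [[508. 188.  60.]]
[[ 387. -368.   18.]
 [ 403. -229.   18.]
 [ 527. -238.   18.]
 [ 528. -382.   18.]]
[[ 243. -316.   14.]
 [ 225. -230.   14.]
 [ 316. -206.   14.]
 [ 336. -293.   14.]]
[[ 180. -448.   18.]
 [ 356. -433.   18.]]
[[ 193. -646.   18.]
 [ 163. -457.   18.]
 [ 319. -428.   18.]]
```

View pics/c1.png

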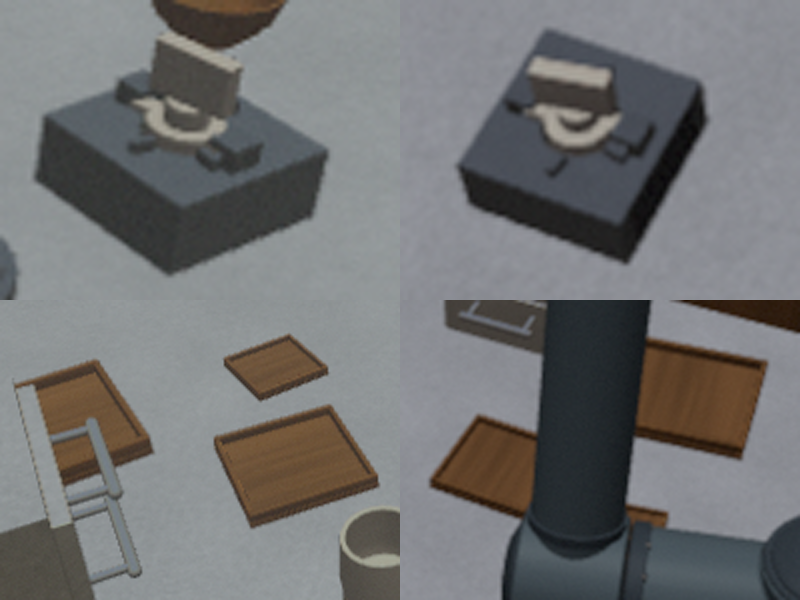

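The crop confirms the square box with its cartridge and claws. The tray rims come out at about 90, 140 and 180 mm, so the middle-sized one is at scene (217,262), centred near (461,-304).

Run:
```python
from h import *
def yaw(a,b): return np.degrees(np.arctan2(b[1]-a[1],b[0]-a[0])).round(1)
A=onplane(cam('scene'),[(381.2,194.5),(415,216.7),(452,203)],50)
B=onplane(cam('side'),[(197,272.5),(235.7,285),(216,320.5),(175,306)],50)
print(A.round(),(A[0]+A[2])/2,yaw(A[0],A[1]),yaw(A[1],A[2]))
print(B.round(),B.mean(0),yaw(B[0],B[1]),yaw(B[1],B[2]))
S=onplane(cam('scene'),[(408.7,174.2),(430,182.2)],108);print(S.round(),yaw(*S))
S=onplane(cam('side'),[(192.5,280),(213,281.2),(213,285.7),(193,284.5)],108);print(S.round(),S.mean(0),yaw(S[0],S[1]),yaw(S[3],S[2]))
q=manip.observe()['tool_rot'];print(R.from_quat([*q[1:],q[0]]).as_matrix().round(3))
```

```text
[[457. 133.  50.]
 [570. 142.  50.]
 [567. 259.  50.]] [511.61604075 195.94389593  50.        ] 4.3 91.8
[[562. 149.  50.]
 [445. 141.  50.]
 [437. 258.  50.]
 [556. 266.  50.]] [499.88796269 203.50869491  50.        ] -175.8 93.8
[[485. 185. 108.]
 [537. 204. 108.]] 19.2
[[529. 208. 108.]
 [479. 189. 108.]
 [472. 201. 108.]
 [521. 219. 108.]] [500.25401979 204.0295437  108.        ] -159.1 -159.2
[[ 0.913  0.408 -0.   ]
 [ 0.408 -0.913  0.001]
 [ 0.    -0.001 -1.   ]]
```

Request:
step_arm:
  increments: "0.2 -0.2 -1 0 0 0;0.5 -0.6 -1 0 0 0;0.7 -0.85 -1 0 0 0;0.75 -0.87 0 0 0 0;0.75 -0.87 0 0 0 0;0.75 -0.87 0 0 0 0;0.75 -0.87 0 0 0 0;0.75 -0.87 0 0 0 0;0.75 -0.87 0 0 0 0;0.75 -0.87 0 0 0 0"
  claw: -1

```text
time: 1.15
eef_pos: [338.0, -347.8, 306.0]
tool_rot: [-0.0, 0.978, 0.208, -0.0]
force: [1.2, -0.5, 0.1]
grip_width: 0.998
grip_force: 0.0
```

Request:
step_arm:
  increments: "0.75 -0.87 0 0 0 0;0.75 -0.87 0 0 0 0;0.75 -0.87 0 0 0 0;0.75 -0.87 0 0 0 0;0.75 -0.87 0 0 0 0;0.75 -0.87 0 0 0 0;0.75 -0.87 0 0 0 0;0.75 -0.87 0 0 0 0;0.75 -0.87 0 0 0 0;0.75 -0.87 0 0 0 0"

```text
time: 2.15
eef_pos: [420.5, -72.8, 306.1]
tool_rot: [-0.0, 0.978, 0.208, -0.0]
force: [0.5, -0.1, -0.0]
grip_width: 1.003
grip_force: 0.0
```

Request:
step_arm:
  increments: "0.75 -0.87 0 0 0 0;0.75 -0.87 0 0 0 0;0.75 -0.87 0 0 0 0;0.75 -0.87 0 0 0 0;0.75 -0.87 0.5 0 0 0;0.75 -0.87 0.5 0 0 0;0.75 -0.9 0.5 0 0 0;0.5 -0.6 0 0 0 0;0.2 -0.4 0 0 0 0;0 0 0 0 0 0"

```text
time: 3.15
eef_pos: [483.6, 149.9, 268.8]
tool_rot: [-0.0, 0.978, 0.209, -0.0]
force: [-0.8, 0.2, -1.3]
grip_width: 0.996
grip_force: 0.0
```

Run:
```python
from h import *
st=manip.observe();im=manip.capture('wrist')[:,:,::-1]
cv2.imwrite('pics/w1.png',im)
import pickle;pickle.dump(st,open('w1.pkl','wb'))
print(st['time'],st['eef_pos'],st['tool_rot'],st['joint_positions'])
print(proj(cam('wrist',st),[(504,201,108),(504,201,50)]))
```

```text
3.15 [483.56155614 149.89668143 268.77616293] [-9.78535401e-06  9.77868351e-01  2.09221092e-01 -1.47450452e-04] [ 7.63116070e-02 -1.29340314e-01  1.87987169e+00 -2.04695957e-05
  1.39135614e+00  1.22555488e+00]
[[240.80012117 155.55206825]
 [246.64848836 150.74712417]]
```

View pics/w1.png

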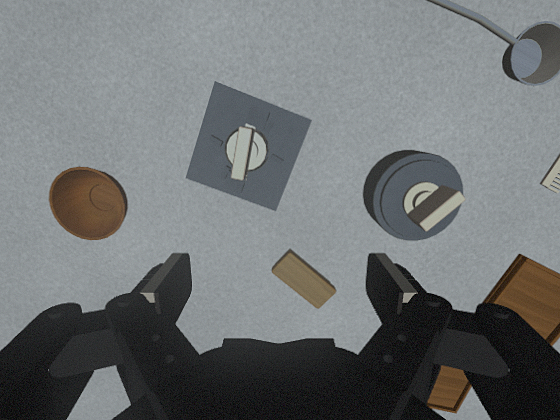

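Run:
```python
import cv2
im=cv2.imread('pics/w1.png')[75:217,180:320]
cv2.imwrite('pics/w1c.png',cv2.resize(im,None,fx=4,fy=4,interpolation=cv2.INTER_CUBIC))
```

```text
(no output)
```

View pics/w1c.png

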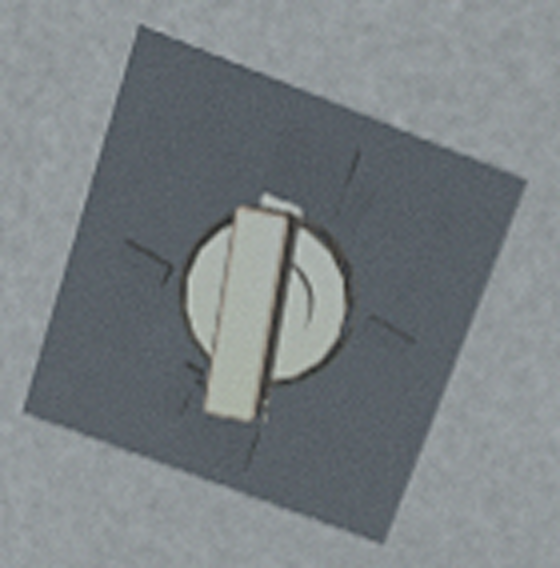

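Wrist view: the bar's top face has crop corners (236,206), (290,215), (253,421) and (205,413). The box's top corners are (140,25), (527,180), (385,543) and (23,410). The bar sits anticlockwise of the claw line, as described.

Run:
```python
from h import *
import pickle
st=pickle.load(open('w1.pkl','rb'));c=cam('wrist',st)
cv=lambda p:np.array(p)/4+[180,75]-.375
b=onplane(c,cv([(236,206),(290,215),(253,421),(205,413)]),108);x=onplane(c,cv([(140,25),(527,180),(385,543),(23,410)]),50)
yaw=lambda v:np.degrees(np.arctan2(v[1],v[0])).round(1)
print(b.round(),b.mean(0),yaw(b[0]-b[3]),yaw(b[1]-b[2]),np.linalg.norm(b[0]-b[3]),np.linalg.norm(b[0]-b[1]))
print(x.round(),x.mean(0),yaw(x[0]-x[3]),yaw(x[1]-x[2]),np.linalg.norm(np.diff(x,axis=0),axis=1))
ct=(b.mean(0)+x.mean(0))/2
q=st['tool_rot'];Rt=R.from_quat([*q[1:],q[0]]).as_matrix()
print(yaw(Rt[:,0]),((np.array([*b.mean(0)[:2],0])-[*st['eef_pos'][:2],0])@Rt/25).round(2))
```

```text
[[530. 214. 108.]
 [534. 201. 108.]
 [482. 190. 108.]
 [478. 202. 108.]] [505.88320018 201.5191442  108.        ] 13.4 12.3 53.02647054503645 13.573829373575627
[[562. 265.  50.]
 [569. 145.  50.]
 [450. 138.  50.]
 [443. 258.  50.]] [505.88225516 201.55417296  50.        ] 3.2 3.4 [119.6705488  119.13492596 120.24501393]
24.2 [ 1.66 -1.52 -0.  ]
```

Request:
step_arm:
  increments: "0.4 -0.4 0 0 0 0;0.6 -0.6 0 0 0 0;0.5 -0.4 0 0 0 0;0.16 -0.12 0 0 0 0.6;0 0 0 0 0 0.6;0 0 0.7 0 0 0.43;0 0 1 0 0 0;0 0 1 0 0 0;0 0 1 0 0 0;0 0 0.5 0 0 0"

```text
time: 4.2
eef_pos: [505.3, 200.6, 161.5]
tool_rot: [0.0, 0.994, 0.112, -0.002]
force: [-0.0, -0.2, -0.5]
grip_width: 1.004
grip_force: 0.0
```

Run:
```python
from h import *
st=manip.observe();im=manip.capture('wrist')[:,:,::-1]
cv2.imwrite('pics/w2.png',im)
c=cam('wrist',st);q=st['tool_rot'];Rt=R.from_quat([*q[1:],q[0]]).as_matrix()
print(st['time'],st['eef_pos'],Rt[:,0],Rt[:,2],st['joint_velocities'].round(3))
y=np.radians(13);e=np.array([np.cos(y),np.sin(y),0]);n=np.array([-e[1],e[0],0])
print(proj(c,[np.array([505.9,201.5,108])+27*a*e+7*b*n for a,b in((1,1),(1,-1),(-1,-1),(-1,1))]).round())
print((np.array([505.9-st['eef_pos'][0],201.5-st['eef_pos'][1],0])@Rt/25).round(2))
```

```text
4.2 [505.26114947 200.55552749 161.47236379] [ 0.97504924  0.22196399 -0.0033123 ] [-3.26164284e-03 -5.94756974e-04 -9.99994504e-01] [-0.     0.134  0.059  0.001 -0.225 -0.003]
[[267. 188.]
 [288. 188.]
 [287. 261.]
 [268. 261.]]
[ 0.03 -0.03 -0.  ]
```

View pics/w2.png

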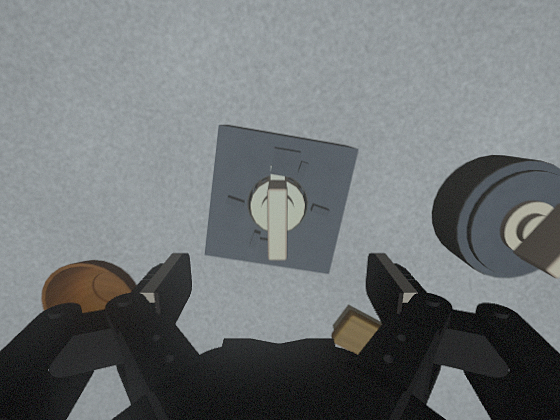

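The bar's top face spans (268,188) to (287,261), matching the prediction and centred between the pads. Next I'll descend and close.

Request:
step_arm:
  increments: "0 0 0.7 0 0 0;0 0 0.8 0 0 0;0 0 0.8 0 0 0;0 0 0.6 0 0 0;0 0 0.35 0 0 0;0 0 0.1 0 0 0;0 0 0 0 0 0;0 0 0 0 0 0;0 0 0 0 0 0;0 0 0 0 0 0"

```text
time: 5.25
eef_pos: [506.6, 200.8, 80.7]
tool_rot: [-0.0, 0.994, 0.112, 0.001]
force: [0.6, -1.0, 0.4]
grip_width: 1.002
grip_force: 0.0
```

Request:
step_arm:
  increments: "0 0 0 0 0 0;0 0 0 0 0 0;0 0 0 0 0 0;0 0 0 0 0 0;0 0 0 0 0 0;0 0 0 0 0 0;0 0 0 0 0 0;0 0 0 0 0 0;0 0 0 0 0 0;0 0 0 0 0 0"
  claw: 1
  squeeze: 50

```text
time: 6.25
eef_pos: [506.1, 200.7, 80.0]
tool_rot: [-0.0, 0.994, 0.112, -0.0]
force: [-0.2, -0.8, -0.1]
grip_width: 0.151
grip_force: 53.4
```

Request:
step_arm:
  increments: "0 0 0 0 0 -0.5;0 0 0 0 0 -0.8;0 0 0 0 0 -0.9;0 0 0 0 0 -0.9;0 0 0 0 0 -0.9;0 0 0 0 0 -0.9;0 0 0 0 0 -0.9;0 0 0 0 0 -0.8;0 0 0 0 0 -0.5;0 0 0 0 0 -0.1"

```text
time: 7.25
eef_pos: [505.9, 200.6, 80.0]
tool_rot: [-0.0, 0.855, 0.518, -0.0]
force: [-1.3, -0.3, 0.3]
grip_width: 0.158
grip_force: 53.5
```

Request:
step_arm:
  increments: "0 0 0 0 0 0;0 0 0 0 0 0;0 0 0 0 0 0;0 0 0 0 0 0;0 0 0 0 0 0;0 0 0 0 0 0;0 0 0 0 0 0;0 0 0 0 0 0;0 0 0 0 0 0;0 0 0 0 0 0"

```text
time: 8.25
eef_pos: [506.2, 200.8, 80.0]
tool_rot: [-0.0, 0.856, 0.518, 0.0]
force: [-2.5, -0.7, 2.0]
grip_width: 0.155
grip_force: 53.7
```

Run:
```python
from h import *
st=manip.observe();im=manip.capture('wrist')[:,:,::-1]
cv2.imwrite('pics/w3.png',im[60:420])
q=st['tool_rot'];Rt=R.from_quat([*q[1:],q[0]]).as_matrix()
print(st['time'],st['eef_pos'],np.degrees(np.arctan2(Rt[1,0],Rt[0,0])),st['force'],st['ft_torque'],st['joint_positions'])
```

```text
8.25 [506.17716278 200.76097357  80.00245598] 62.34530049459431 [-2.45900003 -0.68557695  1.9997807 ] [-0.30388879  0.37897295  0.00780631] [1.69217268e-01 1.92967122e-01 1.92243163e+00 2.19664531e-04
 1.02605593e+00 6.51769011e-01]
```

View pics/w3.png

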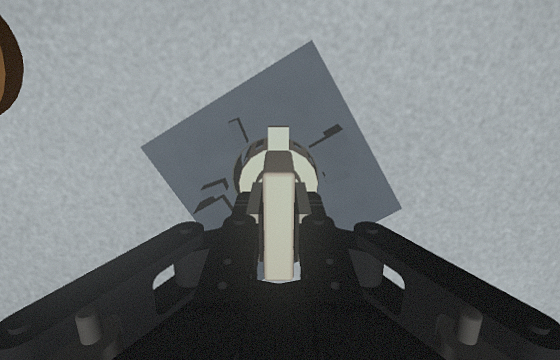

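The bar is held at 62°, about 59° from the claw line. The lug, at (278,135), is clear of both claws. Next I'll lift it.

Request:
step_arm:
  increments: "0 0 -0.2 0 0 0;0 0 -0.4 0 0 0;0 0 -0.6 0 0 0;0 0 -0.7 0 0 0;0 0 -0.8 0 0 0;0 0 -0.9 0 0 0;0 0 -0.9 0 0 0;0 0 -0.8 0 0 0;0 0 -0.5 0 0 0;0 0 -0.2 0 0 0"

```text
time: 9.3
eef_pos: [507.0, 200.9, 232.5]
tool_rot: [0.001, 0.856, 0.518, 0.002]
force: [-0.6, -0.2, -2.3]
grip_width: 0.153
grip_force: 53.1
```

Run:
```python
from h import *
st=manip.observe();
q=st['tool_rot'];Rt=R.from_quat([*q[1:],q[0]]).as_matrix()
print(st['time'],st['eef_pos'],st['force'],st['grip_width'],Rt.round(3))
a=cv2.imread('pics/scene0.png');hsv=cv2.cvtColor(a,cv2.COLOR_BGR2HSV)
m=cv2.inRange(hsv,(3,70,20),(20,255,255));k,l,s,_=cv2.connectedComponentsWithStats(m)
i=l[262,217];cn=cv2.findContours((l==i).astype(np.uint8),0,2)[0][0];ap=cv2.approxPolyDP(cn,6,True).reshape(-1,2);print(s[i],ap.tolist())
t=np.array([461,-304,0.]);print(((t-[*st['eef_pos'][:2],0])@Rt/25).round(2))
print(onplane(cam('scene'),[(348,226)],60))
print(proj(cam('scene'),[(461,-304,6)]))
```

```text
9.3 [506.99483863 200.91604803 232.48214881] [-0.60020027 -0.19475574 -2.26667696] 0.15320687498558722 [[ 0.464  0.886  0.004]
 [ 0.886 -0.464  0.001]
 [ 0.002  0.003 -1.   ]]
[ 177  233   82   60 3073] [[235, 233], [177, 249], [195, 292], [258, 272]]
[-18.74   7.74  -0.02]
[[540.09786547 -23.70801209  60.        ]]
[[217.76842966 262.6365539 ]]
```

Request:
step_arm:
  increments: "-0.4 0.165 0 0 0 0;-0.7 0.29 0 0 0 0;-0.9 0.37 0 0 0 0;-0.9 0.37 0 0 0 0;-0.9 0.37 0 0 0 0;-0.9 0.37 0 0 0 0;-0.9 0.37 0 0 0 0;-0.9 0.37 0 0 0 0;-0.9 0.37 0 0 0 0;-0.9 0.37 0 0 0 0"

```text
time: 10.3
eef_pos: [484.2, -24.0, 228.5]
tool_rot: [-0.001, 0.856, 0.517, -0.001]
force: [0.1, -0.6, -1.5]
grip_width: 0.15
grip_force: 53.1
```

Request:
step_arm:
  increments: "-0.9 0.37 0 0 0 0;-0.9 0.37 0 0 0 0;-0.9 0.37 0 0 0 0;-0.9 0.37 0 0 0 0;-0.9 0.37 0 0 0 0;-0.9 0.37 0 0 0 0;-0.9 0.37 0 0 0 0;-0.9 0.37 0 0 0 0;-0.9 0.37 0 0 0 0;-0.9 0.37 0 0 0 0"

```text
time: 11.3
eef_pos: [461.6, -265.8, 228.4]
tool_rot: [-0.001, 0.856, 0.517, -0.001]
force: [-0.5, 0.7, -1.8]
grip_width: 0.156
grip_force: 53.1
```

Request:
step_arm:
  increments: "-0.8 0.33 0 0 0 0;-0.5 0.2 0 0 0 0;-0.14 0.09 0 0 0 0;0 0 0.4 0 0 0;0 0 0.7 0 0 0;0 0 0.8 0 0 0;0 0 0.8 0 0 0;0 0 0.6 0 0 0;0 0 0.2 0 0 0;0 0 0 0 0 0"

```text
time: 12.3
eef_pos: [459.7, -303.2, 141.6]
tool_rot: [-0.001, 0.855, 0.518, -0.0]
force: [-0.2, -0.3, -2.1]
grip_width: 0.156
grip_force: 53.1
```

Run:
```python
from h import *
st=manip.observe()
w=manip.capture('wrist')[:,:,::-1];s=manip.capture('scene')[:,:,::-1]
cv2.imwrite('pics/w4.png',np.hstack([cv2.resize(w,(400,300)),cv2.resize(s[150:330,120:360],(400,300))]))
q=st['tool_rot'];Rt=R.from_quat([*q[1:],q[0]]).as_matrix()
print(st['time'],st['eef_pos'],st['force'],st['grip_width'],Rt.round(3))
```

```text
12.3 [ 459.73728326 -303.23645093  141.61828655] [-0.16085931 -0.29897263 -2.10346067] 0.15617583929077913 [[ 0.464  0.886 -0.001]
 [ 0.886 -0.464  0.001]
 [ 0.001 -0.002 -1.   ]]
```

View pics/w4.png

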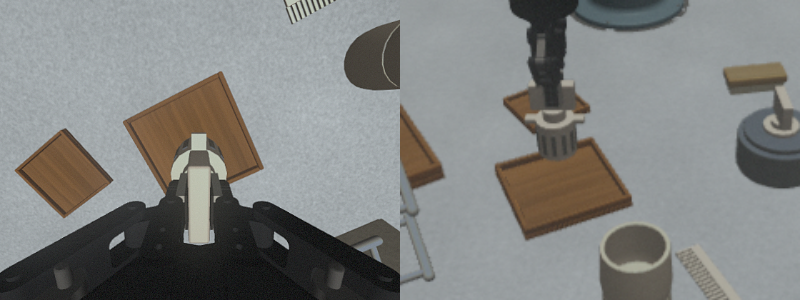

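The cartridge is upright over the middle tray and the round knob is untouched. Next I'll lower it.

Request:
step_arm:
  increments: "0 0 0.4 0 0 0;0 0 0.6 0 0 0;0 0 0.5 0 0 0;0 0 0.4 0 0 0;0 0 0.25 0 0 0;0 0 0.15 0 0 0;0 0 0.1 0 0 0;0 0 0.04 0 0 0;0 0 0 0 0 0;0 0 0 0 0 0"

```text
time: 13.4
eef_pos: [460.2, -304.2, 81.9]
tool_rot: [0.0, 0.856, 0.518, 0.0]
force: [0.0, 1.4, -1.8]
grip_width: 0.154
grip_force: 53.2
```

Request:
step_arm:
  increments: "0 0 0.04 0 0 0;0 0 0.04 0 0 0;0 0 0.04 0 0 0;0 0 0 0 0 0;0 0 0 0 0 0;0 0 0 0 0 0;0 0 0 0 0 0;0 0 0 0 0 0;0 0 0 0 0 0;0 0 0 0 0 0"

```text
time: 14.4
eef_pos: [460.0, -304.0, 78.6]
tool_rot: [0.0, 0.856, 0.518, 0.0]
force: [0.3, 0.3, -2.4]
grip_width: 0.154
grip_force: 53.2
```

Request:
step_arm:
  increments: "0 0 0.03 0 0 0;0 0 0.03 0 0 0;0 0 0 0 0 0;0 0 0 0 0 0;0 0 0 0 0 0;0 0 0 0 0 0;0 0 0 0 0 0;0 0 0 0 0 0;0 0 0 0 0 0;0 0 0 0 0 0"

```text
time: 15.4
eef_pos: [460.2, -304.2, 78.0]
tool_rot: [0.0, 0.856, 0.518, -0.0]
force: [-2.6, 1.6, 4.5]
grip_width: 0.154
grip_force: 54.1
```

Force turned upward, so it's on the floor. Next: open, then rise.

Request:
step_arm:
  increments: "0 0 0 0 0 0;0 0 0 0 0 0;0 0 0 0 0 0;0 0 0 0 0 0;0 0 0 0 0 0;0 0 0 0 0 0;0 0 0 0 0 0;0 0 0 0 0 0;0 0 0 0 0 0;0 0 0 0 0 0"
  claw: -1

```text
time: 16.4
eef_pos: [460.0, -304.0, 77.0]
tool_rot: [-0.0, 0.856, 0.518, 0.0]
force: [-1.0, 0.3, -0.1]
grip_width: 1.0
grip_force: 0.0
```

Request:
step_arm:
  increments: "0 0 -0.3 0 0 0;0 0 -0.6 0 0 0;0 0 -0.8 0 0 0;0 0 -0.8 0 0 0;0 0 -0.8 0 0 0;0 0 -0.8 0 0 0;0 0 -0.6 0 0 0;0 0 -0.3 0 0 0;0 0 0 0 0 0;0 0 0 0 0 0"

```text
time: 17.4
eef_pos: [459.7, -303.7, 201.4]
tool_rot: [-0.001, 0.856, 0.518, -0.0]
force: [-0.4, 0.5, -1.4]
grip_width: 0.999
grip_force: 0.0
```

Run:
```python
from h import *
st=manip.observe()
w=manip.capture('wrist')[:,:,::-1];s=manip.capture('scene')[:,:,::-1]
cv2.imwrite('pics/w5.png',np.hstack([cv2.resize(w,(400,300)),cv2.resize(s[150:330,120:360],(400,300))]))
print(st['time'],st['eef_pos'],st['force'],st['grip_width'])
```

```text
17.4 [ 459.69407612 -303.72204759  201.41709265] [-0.42431831  0.5497771  -1.3944895 ] 0.9992594050205228
```

View pics/w5.png

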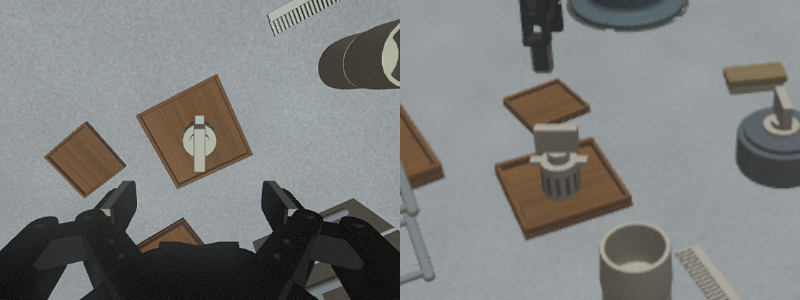

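The cartridge stands upright near the tray's centre, at (195,140) in the wrist half. The gripper is clear of it.

```bash
python3 -c "
from station import manip
print(manip.hand_in())"
```

```text
the job is handed in; nothing more can be done
None
```

I unlocked the filter cartridge, lifted it out and stood it upright near the centre of the middle-sized bamboo tray, left the round canister's knob alone, and handed the job in at about 17.5 s; no verdict came back.

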